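# Put test discs on a culture dish with a plunger dispenser

### The arm

A 6-joint arm with a two-finger parallel gripper is mounted at the origin on a cart in front of the work surface, level with it; the furniture and walls round the work are solid. World frame = base frame: x ahead of the robot, y to its left, z up, the work surface at z = 0. Lengths are in m, angles in rad, forces in N, time in s.
With the tool pointing down it reaches from about 0.35 to 0.875 m from the base axis. Payload 15.5 kg.
Tool frame: the origin (TCP) lies at the very end of the fingers, on their centre line; the grasp point (between the pads) lies 19 mm behind it; z points along the fingers, y is the line along which they close (so a half turn about z gives the same grasp; the last joint's range is limited). The gripper opens to 85 mm and grips with 20 to 120 N. Pads are 22 mm wide; open, the fingers measure 114 mm over their backs; the gripper's body (76 mm by 85 mm) begins 54 mm behind the grasp point. The pads swing forward as they close: fully open they stand 13 mm farther back than shut.
Start: joints at [-1.373, 0.494, 1.345, -0, 1.302, -0.096], TCP at [0.18, -0.598, 0.231] pointing down, gripper open.
Joint ranges: [-2.91, 2.91], [-0.82, 2.16], [0.22, 2.67], [-1.22, 4.37], [0.12, 2.79], [-3.08, 3.08]. Speed limits (rad/s): [1.89, 1.89, 2.57, 3.01, 3.01, 3.01].

### API

Orientations are given as a unit quaternion [x, y, z, w].
In Python, from cell import robot gives the robot as it stands.
- The arm moves only by the shell command python3 -m crank 'ROWS' [FORCE]. ROWS is a JSON object of lists of equal length, an entry for each row: "jaw": the opening, from 0 (shut) to 1 (fully open); "offset": the shift along the tool's x, y, z in cm, a list of three; "yaw": the turn about the tool's z in degrees. A call has 1 to 10 rows; each row is the pose to reach, as a shift and turn from the pose commanded when the call began, along the tool's axes at that moment; what a row does not reach only later rows make up. A row lasts 1/10 s, in which the tool goes at most 50 mm and 8.59 degrees, less where a joint would pass 70% of its speed; a pose out of reach is approached as far as the arm can. A call with a gripper value outside its range is refused whole. The fingers move at their own pace and stop on an object; FORCE is the grip in N (left out, the last holds). Time passes only in rows, so rows that repeat a pose let the fingers close. It gives the time, the measured TCP pose, the force, the opening and the grip force at its end, in the units of the state.
- robot.state(): the state, without advancing time (a new reading comes with each control period).
- robot.camera(name): name is "side" or "top" or "wrist"; returns the picture (420x560x3 uint8, red, green, blue); there is no depth.
- robot.camera_info(name): a dict with "vfov" (degrees; the focal length in pixels is half the picture's height over the tangent of half this angle, whatever the lens; pixels are square), "cx", "cy" (the principal point, pixels), "distortion" ([k1, k2, p1, p2, k3] as OpenCV has them; the pictures are not rectified), "extrinsics" (4x4, takes a point from camera to world coordinates); the wrist camera has in their place "T_tool_cam" (4x4, takes a point from camera to tool coordinates, whose origin is the TCP and whose axes are the flange's). Camera axes: x right, y down, z forward; pixel columns grow to the right and rows downward; lengths in m; the calibration is good to about 2 mm. A picture is of the moment at which its call begins: read the wrist's pose just before it. camera_info takes no time and is no camera call.
- robot.hand_in(): hands the job in; it is judged then, once.
The state is a dict: "time_s": time; "joints": joint angles; "qvel": joint speeds; "joint_efforts": joint torques, N m; "eef_pos": TCP position; "orientation": TCP orientation; "force": force on the tool from outside, world axes, zero at the start; "wrist_torque": the same for the moment, N m; "grip_width": finger opening in m; "grasp_force": force on a finger pad.
Only numpy, scipy, OpenCV 4.12 (cv2) and the standard library are available. Lean on these libraries where they do the work, as an engineer would, in place of code of your own. Each camera call takes 0.05 s, during which the arm holds its last target. There are 200 camera calls.

### The job

Put the test discs on the agar: take the lid off the small culture dish and lay it flat, right way up, on the bare worktop well clear of the dish; stand the disc dispenser over the open dish, press its blue plunger right down to its stop and let it come back up. Then stand the dispenser back in its round grey storage base and put the lid back on the dish. Keep dish and dispenser upright, press the plunger nowhere but over the open dish, and leave the other things on the bench alone.

Things in the scene. Friction and masses are not known exactly. Their poses are not given: they have to be found in the camera images.
- dish: small round culture dish, clear with pale straw-coloured agar in it: base 52 mm outer diameter, 14 mm tall, loose, standing on the worktop. Origin: centre of its underside; z up
- dish_lid: clear lid of that dish, an inverted cup: 62 mm outer, 58 mm inner diameter, 11 mm tall, top plate 2 mm, 20 g. At the start it sits on the dish's rim (3 mm play all round), lower edge 5 mm and top 16 mm above the worktop. Origin: centre of its lower, open edge; z up through the top plate
- dispenser: disc dispenser, 0.4 kg, round about z. Four legs (10 mm diameter, at 34 mm radius on body +-x, +-y) just clear the open dish (3 mm play), not the lidded one; deck 85 mm diameter, 20 to 30 mm above the feet; four capped cartridges up to 65 mm; black ribbed grip sleeve to lift it by, 36 mm diameter, 70 to 105 mm up; blue plunger head on top. Origin: on the axis at the feet; z up
- plunger_top (a point): centre of the top face of the blue plunger head (26 mm diameter, 10 mm thick), on the dispenser's axis, 127 mm above the feet when up and 115 mm when pressed to its stop
- plunger (a joint): travel of the plunger: 0 m up, 0.012 m down on its stop. A spring pushes it up (about 4 N at the top, 12 N at the stop)
- store: grey round storage base of the dispenser, fixed: tray 108 mm outer, 100 mm inner diameter, rim 14 mm high, floor 4 mm above the worktop; in its middle a white capsule 40 mm in diameter, top 15 mm above the worktop, that fits between the dispenser's legs. Origin: centre of its underside; z up
- agar_plate_low: lower of two stacked 91 mm agar plates (each 16 mm tall) at the right; a bystander
- agar_plate_high: upper one of the two stacked 91 mm agar plates; a bystander
- timer: white lab timer with keys, 70 x 66 x 19 mm, behind the middle of the work area; a bystander
- forceps: steel forceps, 131 x 15 x 10 mm, lying flat at the right; a bystander
- pen: blue and white marker pen, 135 x 17 mm, lying on the purple notebook at the right; a bystander
- bottle_blue: white reagent bottle with a blue cap, 48 mm across, 98 mm tall, behind at the right; a bystander
- bottle_red: white reagent bottle with a red cap, 44 mm across, 88 mm tall, behind at the right; a bystander

How it is judged:
On the way, in this order (a step that is already met when the one before it is completed fails the run):
1. the lid lies flat, right way up, on the worktop clear of the dish and is released (horizontal distance between dish_lid and dish above 0.062 m and height (world z) of dish_lid below 0.003 m and angle between dish_lid's own z axis and vertical below 0.06 rad and contact force between the fingers and dish_lid below 0.3 N), for 0.2 s.
2. the dispenser stands on its legs over the open dish (horizontal distance between dispenser and dish below 0.006 m and height (world z) of dispenser below 0.003 m and angle between dispenser's own z axis and vertical below 0.06 rad and horizontal distance between dish_lid and dish above 0.062 m), for 0.1 s.
3. the plunger is down on its stop, with the dispenser standing over the open dish (all of step 2 and value of joint plunger above 0.011 m), for 0.1 s.
4. the plunger is up again and the dispenser stands released in its storage base (horizontal distance between dispenser and store below 0.013 m and z of dispenser in the frame of store between 0.001 and 0.008 m and angle between dispenser's own z axis and vertical below 0.06 rad and value of joint plunger below 0.002 m and contact force between the fingers and dispenser below 0.3 N), for 0.2 s.
At the end, for the whole second after the job is handed in: Dish upright on the worktop, its lid seated on the rim (axes within 5 mm, lid origin 2 to 7.5 mm above the dish's); dispenser on the floor of its storage base (axes within 13 mm, feet 1 to 8 mm above its underside), plunger up (under 2 mm); tilts under 0.06 rad; all at rest (horizontal distance between dispenser and store below 0.013 m and z of dispenser in the frame of store between 0.001 and 0.008 m and angle between each of dispenser, dish_lid, dish's own z axis and vertical below 0.06 rad and value of joint plunger below 0.002 m and horizontal distance between dish_lid and dish below 0.005 m and z of dish_lid in the frame of dish between 0.002 and 0.0075 m and height (world z) of dish below 0.003 m and linear speed of each of dispenser, dish_lid, dish below 0.02 m/s); the robot touches nothing.
It fails at once if the plunger is pressed (over 6 mm) anywhere but with the dispenser standing over the open dish (axes within 8 mm, feet under 6 mm high, lid clear) (value of joint plunger above 0.006 m and (horizontal distance between dispenser and dish above 0.008 m or height (world z) of dispenser above 0.006 m or not (horizontal distance between dish_lid and dish above 0.062 m))).
It fails at once if the dispenser is tipped by more than 0.4 rad (angle between dispenser's own z axis and vertical above 0.4 rad).
It fails at once if the dish is tipped by more than 0.4 rad (angle between dish's own z axis and vertical above 0.4 rad).
It fails at once if a bystander is moved by more than 25 mm (distance of any of agar_plate_low, agar_plate_high, timer, forceps, pen, bottle_blue, bottle_red from where it was at the start of the episode above 0.025 m).
It also fails if it takes over 72 s, if anything falls off the work surface, if the arm or the gripper's body presses on something with over 40 N, if the wrist force passes 120 N, or if a joint passes its speed limit or range.

## Working session

There is one attempt and no reset: what is moved stays moved. The work goes in short steps, Python scripts to look and compute and a shell command to move; the robot and the scene stay as the last step left them, time stands still between calls to the robot, and variables do not carry over. Pictures are saved under pics/ and viewed, at most 13 in all, crops included, and the job is handed in when it is done.

```bash
ls; mkdir -p pics; python3 - <<'E'
from cell import robot
import cv2,json
s=robot.state();print({k:s[k] for k in('time_s','eef_pos','orientation','grip_width')})
for n in('top','side'):
    i=robot.camera_info(n);print(n,{k:(v.tolist() if hasattr(v,'tolist') else v) for k,v in i.items()})
    cv2.imwrite(f'pics/{n}0.png',robot.camera(n)[:,:,::-1])
print(robot.camera_info('wrist'))
E
```

```text
pics
{'time_s': 0.0, 'eef_pos': array([ 0.18034949, -0.59803149,  0.23069803]), 'orientation': array([ 9.89302316e-01,  1.45878528e-01, -9.18906973e-06, -6.18361373e-04]), 'grip_width': 0.08532179990866072}
top {'vfov': 45.721243708192404, 'cx': 271.6825134757946, 'cy': 215.5044510502722, 'distortion': [-0.14542316509780928, 0.0, 0.0, 0.0, 0.0], 'extrinsics': [[0.014020376274410325, -0.9971096420771822, 0.07467121751945163, 0.46305458595369997], [-0.9998698417572905, -0.013384562038851746, 0.009008498392007184, -0.17339906701917696], [-0.007983019063901474, -0.07478780098212168, -0.9971675166344338, 1.3344781405752297], [0.0, 0.0, 0.0, 1.0]]}
side {'vfov': 42.701913888309996, 'cx': 275.8607764015134, 'cy': 204.33281919826115, 'distortion': [0.03700212798002131, 0.0, 0.0, 0.0, 0.0], 'extrinsics': [[0.8380108139093481, -0.26196389602836895, 0.4786572813074404, -0.07969396617460604], [-0.5455864053825537, -0.41604129145341895, 0.7274923491470652, -1.139306215353916], [0.008564463365334294, -0.8707953611402677, -0.4915710416449026, 0.765576960353128], [0.0, 0.0, 0.0, 1.0]]}
{'vfov': 71.96441993422214, 'cx': 279.5313607301826, 'cy': 212.84476388308218, 'distortion': array([0.00839828, 0.        , 0.        , 0.        , 0.        ]), 'T_tool_cam': array([[ 6.88441684e-04, -9.57098461e-01, -2.89762080e-01,
         7.43280568e-02],
       [ 9.99999661e-01,  5.28092229e-04,  6.31570534e-04,
         5.36041168e-04],
       [-4.51454083e-04, -2.89762416e-01,  9.57098500e-01,
        -1.42858841e-01],
       [ 0.00000000e+00,  0.00000000e+00,  0.00000000e+00,
         1.00000000e+00]])}
```

View pics/top0.png

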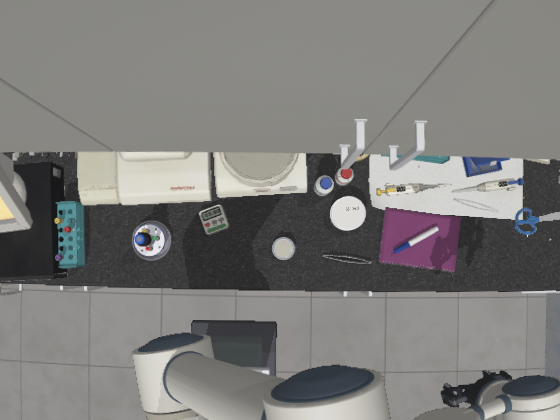

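View pics/side0.png

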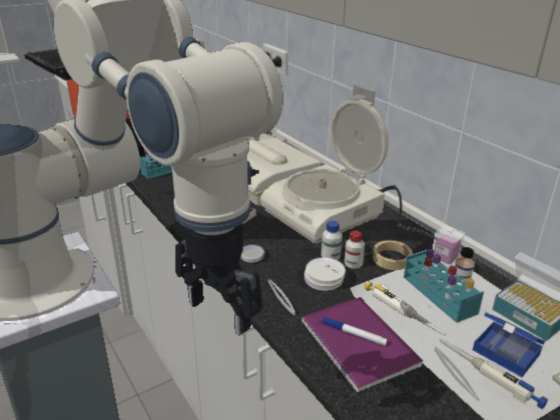

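Top view: the lidded dish is at about (283,248), the dispenser in its store at (152,240) with its blue plunger at about (143,239), and the timer at (214,219). The forceps are at (347,258).

```bash
cat > h.py <<'E'
import numpy as np,cv2
from cell import robot
from scipy.spatial.transform import Rotation as R
def cam(n,st=None):
    i=robot.camera_info(n)
    f=210/np.tan(np.radians(i['vfov']/2));K=np.array([[f,0,i['cx']],[0,f,i['cy']],[0,0,1.]])
    if n=='wrist':
        T=np.eye(4);T[:3,:3]=R.from_quat(st['orientation']).as_matrix();T[:3,3]=st['eef_pos'];E=T@np.array(i['T_tool_cam'])
    else:E=np.array(i['extrinsics'])
    return K,np.array(i['distortion']),E
def pix2w(c,uv,z):
    K,d,E=c;p=cv2.undistortPoints(np.array(uv,float).reshape(-1,1,2),K,d).reshape(-1,2)
    r=np.c_[p,np.ones(len(p))]@E[:3,:3].T
    return E[:3,3]+r*((z-E[2,3])/r[:,2:])
def w2pix(c,P):
    K,d,E=c;M=np.linalg.inv(E)
    return cv2.projectPoints(np.array(P,float).reshape(-1,1,3),cv2.Rodrigues(M[:3,:3])[0],M[:3,3],K,d)[0].reshape(-1,2)
def circ(p,r,n=72):
    a=np.linspace(0,2*np.pi,n,endpoint=False);return np.c_[p[0]+r*np.cos(a),p[1]+r*np.sin(a),np.full(n,p[2])]
def totool(st,dw):  # world displacement -> tool axes, cm
    return 100*R.from_quat(st['orientation']).inv().apply(dw)
def snap(n,name):
    st=robot.state();im=robot.camera(n)[:,:,::-1].copy();cv2.imwrite(f'pics/{name}.png',im);return st,im,cam(n,st)
E
python3 - <<'E'
from h import *
c=cam('top')
for n,uv,z in(('lid',(283.5,248.5),.016),('store',(152,240.5),.014),('plunger',(143,239),.127+.004),('timer',(214,219),.02),('forceps',(347,258),.01),('front edge',(283,290),0)):print(n,pix2w(c,uv,z)[0].round(3))
s=robot.state();print(R.from_quat(s['orientation']).as_matrix().round(3))
E
```

```text
lid [ 0.475 -0.194  0.016]
store [0.491 0.158 0.014]
plunger [0.491 0.151 0.131]
timer [ 0.55  -0.009  0.02 ]
forceps [ 0.452 -0.363  0.01 ]
front edge [ 0.364 -0.194  0.   ]
[[ 0.957  0.289 -0.   ]
 [ 0.289 -0.957  0.001]
 [ 0.    -0.001 -1.   ]]
```

```bash
python3 -m crank '{"jaw":[1,1,1,1,1,1,1,1,1,1],"offset":[[39.9,-30.1,3],[39.9,-30.1,3],[39.9,-30.1,3],[39.9,-30.1,3],[39.9,-30.1,3],[39.9,-30.1,3],[39.9,-30.1,3],[39.9,-30.1,3],[39.9,-30.1,3],[39.9,-30.1,3]],"yaw":[17,17,17,17,17,17,17,17,17,17]}'; python3 -m crank '{"jaw":[1,1,1,1],"offset":[[0,0,0],[0,0,0],[0,0,0],[0,0,0]],"yaw":[0,0,0,0]}'; python3 - <<'E'
from h import *
st,im,c=snap('wrist','w1');print(st['eef_pos'],st['time_s'])
print(R.from_quat(st['orientation']).as_matrix().round(3))
print(w2pix(c,[[.475,-.194,.016],st['eef_pos']]))
E
```

```text
time_s: 1.1
eef_pos: [0.4749, -0.1951, 0.2012]
orientation: [1.0, -0.002, -0.0, -0.0]
force: [0.8, -1.6, -0.6]
grip_width: 0.0855
grasp_force: 0.0
time_s: 1.5
eef_pos: [0.4735, -0.198, 0.2014]
orientation: [1.0, -0.003, -0.0, 0.0]
force: [-0.5, -0.5, 1.0]
grip_width: 0.085
grasp_force: 0.0
[ 0.47350928 -0.1980057   0.20143293] 1.5
[[ 1.    -0.006 -0.   ]
 [-0.006 -1.    -0.   ]
 [-0.     0.    -1.   ]]
[[275.5805306  191.06407634]
 [278.63690985 267.483617  ]]
```

View pics/w1.png

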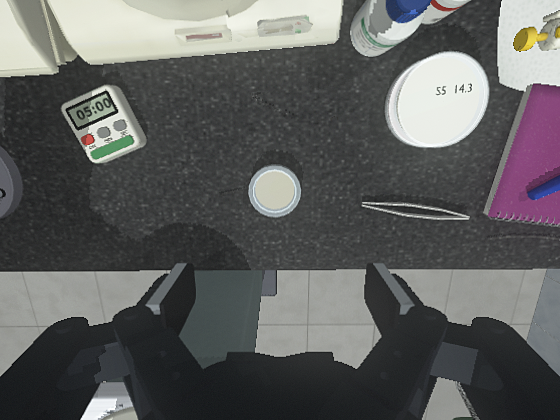

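The lid is at about (275,191) with a radius of about 26 px. The bench around it is clear, with the timer to the left and the forceps to the right.

```bash
cat >> h.py <<'E'
from scipy.optimize import minimize
def fitdisc(im,c,p0,prof,thr=95,box=45):
    """fit xy of stacked circles prof=[(r,z)..] silhouette to bright mask"""
    g=cv2.cvtColor(im,cv2.COLOR_BGR2GRAY);u=w2pix(c,[[*p0,prof[0][1]]])[0].astype(int)
    x0,y0=np.maximum(u-box,0);m=(g[y0:y0+2*box,x0:x0+2*box]>thr).astype(np.uint8)
    m=cv2.morphologyEx(m,cv2.MORPH_OPEN,np.ones((3,3)))
    n,l,s,ce=cv2.connectedComponentsWithStats(m);k=1+np.argmax(s[1:,4])
    cs,_=cv2.findContours((l==k).astype(np.uint8),0,2);m=np.zeros_like(m);cv2.fillPoly(m,[cv2.convexHull(cs[0])],1)
    M=cv2.resize(m,None,fx=4,fy=4,interpolation=0)
    def f(p):
        P=np.vstack([circ((*p,z),r) for r,z in prof]);q=((w2pix(c,P)-(x0,y0)+.5)*4).astype(np.float32)
        z=np.zeros_like(M);cv2.fillPoly(z,[cv2.convexHull(np.round(q).astype(np.int32))],1)
        return 1-(z&M).sum()/(z|M).sum()
    r=minimize(f,p0,method='Nelder-Mead',options=dict(initial_simplex=np.array(p0)+[[0,0],[.006,0],[0,.006]],xatol=1e-4,fatol=1e-4))
    return r.x,r.fun
E
python3 - <<'E'
from h import *
import pickle
st=robot.state();c=cam('wrist',st);im=cv2.imread('pics/w1.png')
for t in(80,95,110,130):print(t,fitdisc(im,c,(.475,-.194),[(.031,.016),(.031,.005)],t))
E
```

```text
80 (array([ 0.47416363, -0.19222193]), np.float64(0.019067448358993988))
95 (array([ 0.47404839, -0.19206997]), np.float64(0.023074799889594266))
110 (array([ 0.4740456 , -0.19225848]), np.float64(0.033276214692388506))
130 (array([ 0.47375506, -0.1922784 ]), np.float64(0.05236790389991419))
```

```bash
python3 -m crank '{"jaw":[1,1,1,1,1,1,1],"offset":[[0,-0.5,4],[0,-0.5,8],[0,-0.5,10],[0,-0.5,12],[0,-0.5,12],[0,-0.5,12],[0,-0.5,12]],"yaw":[0,0,0,0,0,0,0]}'; python3 - <<'E'
from h import *
st,im,c=snap('wrist','w2');print(st['eef_pos'])
for t in(70,80,95,110):print(t,fitdisc(im,c,(.474,-.192),[(.031,.016),(.031,.005)],t,80))
p=(.474,-.192)
for r,z in((.031,.016),(.031,.005)):
  cv2.polylines(im,[np.round(w2pix(c,circ((*p,z),r))).astype(int)],True,(0,0,255))
cv2.imwrite('pics/w2o.png',im)
E
```

```text
time_s: 2.25
eef_pos: [0.4746, -0.1926, 0.0825]
orientation: [1.0, -0.002, 0.001, 0.0]
force: [0.6, -0.5, -0.5]
grip_width: 0.0854
grasp_force: 0.0
[ 0.47458961 -0.19259685  0.08251939]
70 (array([ 0.47408219, -0.19247281]), np.float64(0.4538604745625021))
80 (array([ 0.47437984, -0.1921926 ]), np.float64(0.014129831699648654))
95 (array([ 0.47412052, -0.19238068]), np.float64(0.02004114818303504))
110 (array([ 0.47390398, -0.19216479]), np.float64(0.04452114319767586))
```

View pics/w2o.png

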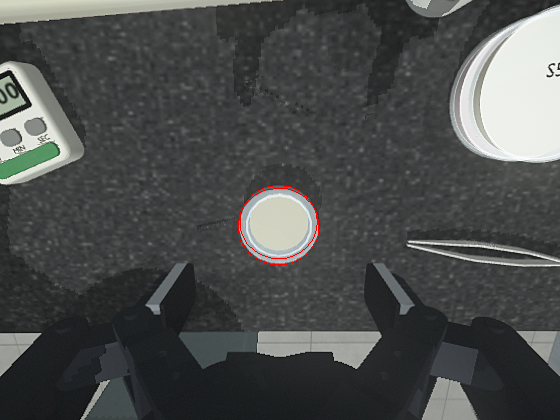

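The overlay circles match the lid to about 1 px, centred at about (279,225), and the fingers straddle it. Next I check where the open fingertips actually are relative to the TCP.

```bash
python3 - <<'E'
from h import *
st=robot.state();c=cam('wrist',st)
Rm=R.from_quat(st['orientation'])
for z in(0,-.013,-.02):
  print(z,w2pix(c,[st['eef_pos']+Rm.apply([x,y,z]) for x in(-.011,.011) for y in(-.0427,.0427)]).round().tolist())
E
python3 -m crank '{"jaw":[1,1,1,1,1],"offset":[[0,0,3],[0,0,5],[0,0,7],[0,0,7.4],[0,0,7.4]],"yaw":[0,0,0,0,0]}'
```

```text
0 [[202.0, 285.0], [355.0, 285.0], [199.0, 249.0], [358.0, 249.0]]
-0.013 [[196.0, 299.0], [362.0, 299.0], [192.0, 260.0], [365.0, 260.0]]
-0.02 [[192.0, 307.0], [365.0, 307.0], [188.0, 266.0], [369.0, 266.0]]
time_s: 2.8
eef_pos: [0.4742, -0.1921, 0.0078]
orientation: [1.0, -0.002, -0.0, -0.0]
force: [-0.2, -0.1, 1.0]
grip_width: 0.0856
grasp_force: 0.0
```

```bash
python3 -m crank '{"jaw":[1,1,0.8,0.75,0.7,0.65,0.6,0.6,0.6,0.6],"offset":[[0,0,0.6],[0,0,0.6],[0,0,0.6],[0,0,0.6],[0,0,0.6],[0,0,0.6],[0,0,0.6],[0,0,0.6],[0,0,0.6],[0,0,0.6]],"yaw":[0,0,0,0,0,0,0,0,0,0]}' 25
```

```text
time_s: 3.8
eef_pos: [0.4744, -0.1921, 0.0021]
orientation: [1.0, -0.002, 0.0, 0.0]
force: [-1.6, 0.6, 13.4]
grip_width: 0.0613
grasp_force: 24.0
```

```bash
python3 -m crank '{"jaw":[0.6,0.6,0.6,0.6,0.6,0.6],"offset":[[0,0,-0.3],[0,0,-0.6],[0,0,-1],[0,0,-2],[0,0,-5],[0,0,-5]],"yaw":[0,0,0,0,0,0]}'; python3 - <<'E'
from h import *
st,im,c=snap('wrist','w3');print(st['eef_pos'],st['force'],st['grip_width'])
E
```

```text
time_s: 4.4
eef_pos: [0.4755, -0.1927, 0.0545]
orientation: [1.0, -0.002, 0.002, 0.001]
force: [-0.4, -0.4, -0.7]
grip_width: 0.0609
grasp_force: 27.4
[ 0.47552133 -0.19267165  0.05449966] [-0.37373096 -0.38068084 -0.66030833] 0.060934779188021454
```

View pics/w3.png

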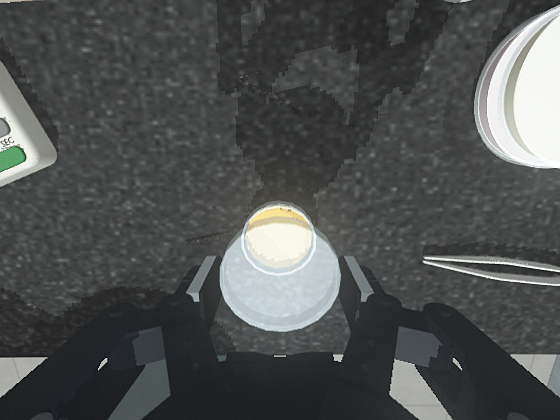

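The lid is held at (280,272) and hangs level. The open dish stays at (280,237).

```bash
python3 -m crank '{"jaw":[0.6,0.6,0.6,0.6,0.6,0.6,0.6,0.6],"offset":[[-1,-3,0],[-2,-7,0],[-2.5,-11.3,0],[-2.5,-11.3,2],[-2.5,-11.3,4],[-2.5,-11.3,4.7],[-2.5,-11.3,4.7],[-2.5,-11.3,4.7]],"yaw":[0,0,0,0,0,0,0,0]}'; python3 -m crank '{"jaw":[0.6,0.6,0.6],"offset":[[0,0,0.3],[0,0,0.6],[0,0,0.6]],"yaw":[0,0,0]}'
```

```text
time_s: 5.25
eef_pos: [0.4496, -0.0791, 0.0047]
orientation: [1.0, -0.002, -0.0, -0.0]
force: [-0.5, -0.8, -0.5]
grip_width: 0.061
grasp_force: 27.4
time_s: 5.55
eef_pos: [0.4497, -0.079, -0.0016]
orientation: [1.0, -0.002, 0.0, 0.0]
force: [0.2, 0.7, 1.2]
grip_width: 0.061
grasp_force: 27.4
```

```bash
python3 -m crank '{"jaw":[0.6,0.6,0.6],"offset":[[0,0,0.1],[0,0,0.2],[0,0,0.2]],"yaw":[0,0,0]}'
```

```text
time_s: 5.85
eef_pos: [0.4497, -0.0789, -0.0029]
orientation: [1.0, -0.002, 0.0, 0.0]
force: [-3.3, -0.1, 22.5]
grip_width: 0.061
grasp_force: 29.4
```

```bash
python3 -m crank '{"jaw":[0.7,0.8,0.9,1,1,1,1,1,1,1],"offset":[[0,0,-0.1],[0,0,-0.1],[0,0,-0.1],[0,0,-0.1],[0,0,-2],[0,0,-6],[0,0,-11],[0,0,-16],[0,0,-20],[0,0,-20]],"yaw":[0,0,0,0,0,0,0,0,0,0]}'; python3 - <<'E'
from h import *
st,im,c=snap('wrist','w4');print(st['eef_pos'],st['force'],st['grip_width'])
for t in(60,70,80,95):print(t,fitdisc(im,c,(.4497,-.079),[(.031,.011),(.031,.0)],t),fitdisc(im,c,(.474,-.192),[(.026,.014),(.026,.0)],t))
E
```

```text
time_s: 6.85
eef_pos: [0.4518, -0.0795, 0.2011]
orientation: [1.0, -0.002, 0.004, 0.001]
force: [0.0, 0.7, -1.7]
grip_width: 0.0852
grasp_force: 0.0
[ 0.45183496 -0.07952141  0.20108586] [ 0.04364791  0.69856016 -1.66237031] 0.08523922605507821
60 (array([ 0.47105156, -0.09455078]), np.float64(0.6547951934703748)) (array([ 0.49894226, -0.21066357]), np.float64(0.7636525371287128))
70 (array([ 0.44970748, -0.07962931]), np.float64(0.04469763365468882)) (array([ 0.47410432, -0.19271933]), np.float64(0.03356576428766744))
80 (array([ 0.44966452, -0.07937906]), np.float64(0.021578648495173214)) (array([ 0.4740696 , -0.19274233]), np.float64(0.025999722299361316))
95 (array([ 0.44926426, -0.07939145]), np.float64(0.029347112392589025)) (array([ 0.47376681, -0.19317352]), np.float64(0.04933380084151473))
```

View pics/w4.png

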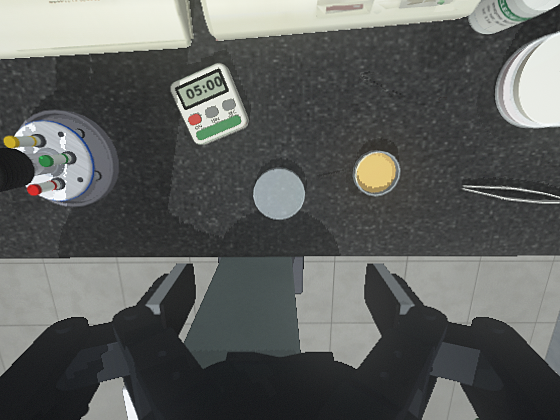

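The lid lies flat at (279,194) and the open dish is at (376,173). The dispenser in its store is at the left, around (65,160).

```bash
python3 -m crank '{"jaw":[1,1,1,1,1,1,1,1,1],"offset":[[0,0,-4],[1,-5,-8],[2,-10,-8],[3,-15,-8],[3,-20,-8],[3,-23.5,-8],[3,-23.5,-8],[3,-23.5,-8],[3,-23.5,-8]],"yaw":[0,0,0,0,0,0,0,0,0]}'; python3 - <<'E'
from h import *
st,im,c=snap('wrist','w5');print(st['eef_pos'],st['time_s'])
for p,r,z in(((.491,.155),.054,.014),((.491,.155),.050,.014),((.491,.155),.0425,.034),((.491,.155),.013,.131)):
  cv2.polylines(im,[np.round(w2pix(c,circ((*p,z),r))).astype(int)],True,(0,0,255))
cv2.imwrite('pics/w5o.png',im)
E
```

```text
time_s: 7.8
eef_pos: [0.4802, 0.1552, 0.2755]
orientation: [1.0, -0.002, -0.001, 0.0]
force: [-0.5, -0.1, 0.5]
grip_width: 0.0852
grasp_force: 0.0
[0.48018669 0.15519666 0.27551965] 7.8
```

View pics/w5o.png

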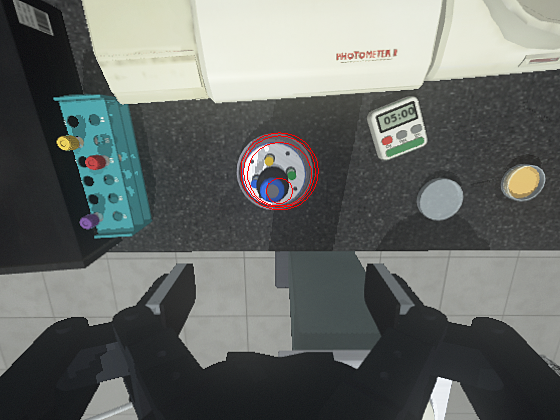

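```bash
python3 - <<'E'
from h import *
st=robot.state();c=cam('wrist',st);im=cv2.imread('pics/w5.png')
for t in(70,80,95,110):print('store',t,fitdisc(im,c,(.491,.157),[(.054,.014),(.054,.0)],t,55))
for t in(170,190,210):print('deck',t,fitdisc(im,c,(.491,.157),[(.0425,.034),(.0425,.032)],t,45))
h=cv2.cvtColor(im,cv2.COLOR_BGR2HSV)
m=cv2.inRange(h,(105,120,50),(125,255,255));b=cv2.merge([m]*3)
for z in(.131,):print('pl',fitdisc(b,c,(.491,.157),[(.013,z),(.013,z-.01)],100,22))
big=np.hstack([cv2.resize(a[130:220,230:330],None,fx=4,fy=4,interpolation=2) for a in(im,b)]);cv2.imwrite('pics/c5.png',big)
E
```

```text
store 70 (array([0.49123536, 0.16212237]), np.float64(0.028286340811480626))
store 80 (array([0.49185942, 0.16187447]), np.float64(0.06906687237325104))
store 95 (array([0.48932778, 0.16838604]), np.float64(0.23957678468720323))
store 110 (array([0.48032566, 0.16885233]), np.float64(0.29825563991618365))
deck 170 (array([0.49042335, 0.16256439]), np.float64(0.06575412311493734))
deck 190 (array([0.48684863, 0.17205127]), np.float64(0.7134663686885667))
deck 210 (array([0.49529977, 0.21914609]), np.float64(0.6428082712482894))
pl (array([0.49082082, 0.1625454 ]), np.float64(0.12075599818922589))
```

View pics/c5.png

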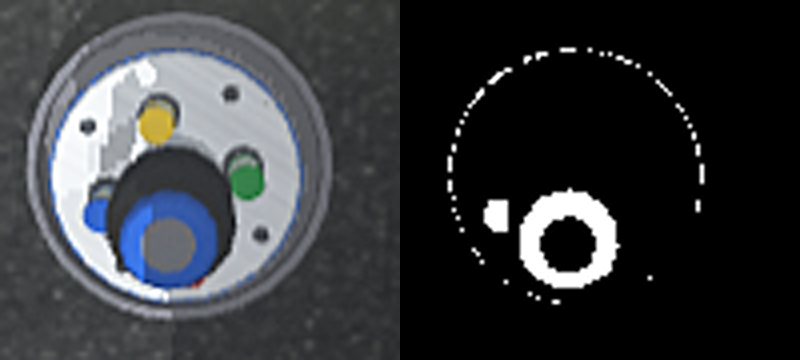

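The store rim, deck and blue plunger ring agree: store at (.491,.162), dispenser axis at (.4906,.1625). In the crop the plunger is at about (168,243) and the deck at about (175,175).

```bash
python3 -m crank '{"jaw":[1,1,1,1,1,1,1,1],"offset":[[1,-0.7,2],[1,-0.7,5],[1,-0.7,9],[1,-0.7,13],[1,-0.7,17],[1,-0.7,19.8],[1,-0.7,19.8],[1,-0.7,19.8]],"yaw":[0,0,0,0,0,0,0,0]}'
```

```text
time_s: 8.65
eef_pos: [0.4908, 0.1621, 0.0789]
orientation: [1.0, -0.003, -0.0, 0.0]
force: [-0.2, -0.5, 0.1]
grip_width: 0.085
grasp_force: 0.0
```

```bash
python3 -m crank '{"jaw":[0.8,0.65,0.55,0.5,0.45,0.4,0.35,0.3,0.3,0.3],"offset":[[0,0,0.1],[0,0,0.1],[0,0,0.1],[0,0,0.1],[0,0,0.1],[0,0,0.1],[0,0,0.1],[0,0,0.1],[0,0,0.1],[0,0,0.1]],"yaw":[0,0,0,0,0,0,0,0,0,0]}' 60
```

```text
time_s: 9.65
eef_pos: [0.4907, 0.1631, 0.0779]
orientation: [1.0, -0.002, 0.0, -0.0]
force: [-1.9, -0.5, 11.4]
grip_width: 0.0344
grasp_force: 58.6
```

```bash
python3 -m crank '{"jaw":[0.3,0.3,0.3,0.3,0.3,0.3,0.3],"offset":[[0,0,-0.5],[0,0,-1],[0,0,-2],[0,0,-4],[0,0,-7],[0,0,-8],[0,0,-8]],"yaw":[0,0,0,0,0,0,0]}'; python3 - <<'E'
from h import *
st,im,c=snap('side','s6');print(st['eef_pos'],st['force'],st['grip_width'])
cv2.imwrite('pics/s6c.png',cv2.resize(im[60:300,120:400],None,fx=2.5,fy=2.5,interpolation=2))
E
```

```text
time_s: 10.35
eef_pos: [0.4913, 0.1631, 0.1588]
orientation: [1.0, -0.002, 0.001, -0.0]
force: [-0.1, -0.7, -3.8]
grip_width: 0.0343
grasp_force: 60.6
[0.49133258 0.1631309  0.15878942] [-0.13980722 -0.68263701 -3.75773374] 0.03427954881252604
```

View pics/s6c.png

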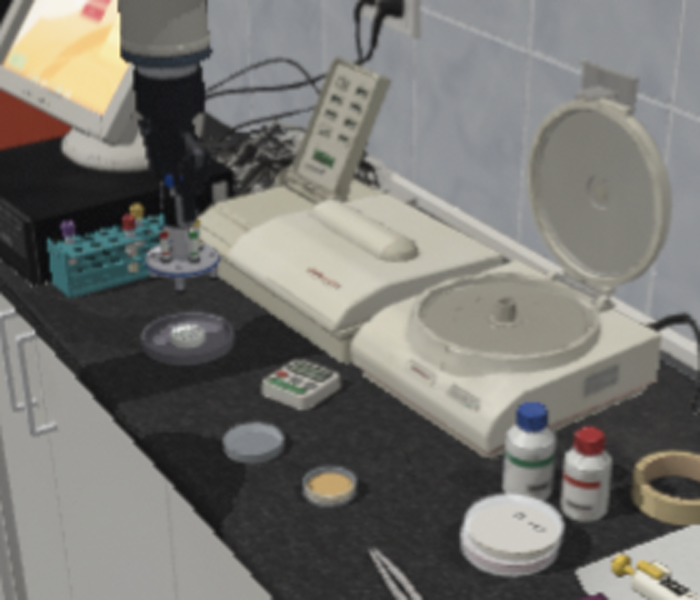

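The dispenser hangs upright in the gripper, with its deck at (182,255) in the crop. The lid is at (253,441) and the open dish at (330,487).

```bash
python3 -m crank '{"jaw":[0.3,0.3,0.3,0.3,0.3,0.3,0.3,0.3,0.3,0.3],"offset":[[0,1.5,0],[0,5,0],[0,9,0],[-1,13,0],[-1.5,17,0],[-1.5,21,0],[-1.5,25,0],[-1.5,29,0],[-1.5,33,0],[-1.5,35.6,0]],"yaw":[0,0,0,0,0,0,0,0,0,0]}'; python3 -m crank '{"jaw":[0.3,0.3,0.3,0.3],"offset":[[0,0,2],[0,0,4],[0,0,5],[0,0,5]],"yaw":[0,0,0,0]}'; python3 - <<'E'
from h import *
st,im,c=snap('wrist','w7');print(st['eef_pos'],totool(st,np.array([.4741,-.1927,.085])-st['eef_pos']))
p=st['eef_pos']
for q,r,z in(((.4741,-.1927),.026,.014),((.4741,-.1927),.026,0),(p[:2],.013,p[2]+.053),(p[:2],.0425,p[2]-.044)):
  cv2.polylines(im,[np.round(w2pix(c,circ((*q,z),r))).astype(int)],True,(0,0,255))
cv2.imwrite('pics/w7o.png',im)
E
```

```text
time_s: 11.4
eef_pos: [0.473, -0.1959, 0.1562]
orientation: [1.0, -0.003, -0.001, -0.0]
force: [1.0, 0.4, -3.5]
grip_width: 0.034
grasp_force: 61.0
time_s: 11.8
eef_pos: [0.4728, -0.1926, 0.1056]
orientation: [1.0, -0.002, -0.002, -0.001]
force: [-1.3, 0.2, -3.9]
grip_width: 0.0341
grasp_force: 60.9
[ 0.47276786 -0.19264257  0.10564548] [0.14027024 0.00887724 2.06406983]
```

View pics/w7o.png

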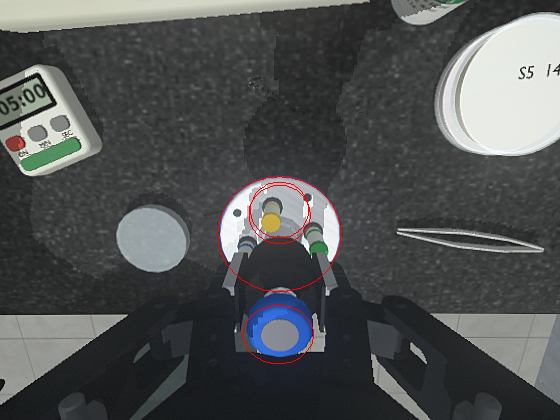

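The deck circle (220–340 px) and the plunger at (280,335) match the prediction to about 1 px, so the dispenser sits centred in the grip and upright. I correct x by +1.4 mm and go down.

```bash
python3 -m crank '{"jaw":[0.3,0.3,0.3,0.3,0.3],"offset":[[0.14,0,0],[0.14,0,0.5],[0.14,0,1],[0.14,0,1.4],[0.14,0,1.4]],"yaw":[0,0,0,0,0]}'; python3 -m crank '{"jaw":[0.3,0.3,0.3,0.3],"offset":[[0,0,0.4],[0,0,0.8],[0,0,1.2],[0,0,1.2]],"yaw":[0,0,0,0]}'
```

```text
time_s: 12.35
eef_pos: [0.4753, -0.1928, 0.0929]
orientation: [1.0, -0.002, -0.0, -0.0]
force: [-0.2, -0.2, -2.9]
grip_width: 0.0342
grasp_force: 61.1
time_s: 12.75
eef_pos: [0.4753, -0.1928, 0.0808]
orientation: [1.0, -0.002, -0.0, -0.0]
force: [0.6, -0.5, -3.9]
grip_width: 0.0341
grasp_force: 61.1
```

```bash
python3 -m crank '{"jaw":[0.3,0.3,0.3,0.3,0.3],"offset":[[-0.1,0,0],[-0.1,0,0.2],[-0.1,0,0.4],[-0.1,0,0.6],[-0.1,0,0.6]],"yaw":[0,0,0,0,0]}'
```

```text
time_s: 13.25
eef_pos: [0.4744, -0.1929, 0.0751]
orientation: [1.0, -0.002, -0.0, -0.0]
force: [0.6, 0.3, -4.2]
grip_width: 0.0345
grasp_force: 61.1
```

```bash
python3 -m crank '{"jaw":[0.3,0.3,0.3],"offset":[[0,0,0.1],[0,0,0.2],[0,0,0.2]],"yaw":[0,0,0]}'
```

```text
time_s: 13.55
eef_pos: [0.4747, -0.1931, 0.074]
orientation: [1.0, -0.002, 0.0, 0.0]
force: [-2.5, 0.2, 8.4]
grip_width: 0.0341
grasp_force: 62.5
```

```bash
python3 -m crank '{"jaw":[0.5,0.7,1,1,1,1,1,1,1,1],"offset":[[0,0,-0.1],[0,0,-0.1],[0,0,-0.1],[0,0,-0.1],[0,0,-3],[0,0,-7],[0,0,-11],[0,0,-15],[0,0,-15],[0,0,-15]],"yaw":[0,0,0,0,0,0,0,0,0,0]}'; python3 - <<'E'
from h import *
st,im,c=snap('wrist','w8');print(st['eef_pos'],st['force'])
h=cv2.cvtColor(im,cv2.COLOR_BGR2HSV)
m=cv2.inRange(h,(105,120,50),(125,255,255));b=cv2.merge([m]*3)
print('pl',fitdisc(b,c,(.4745,-.193),[(.013,.127),(.013,.117)],100,40))
for t in(150,170):print('deck',fitdisc(im,c,(.4745,-.193),[(.0425,.03),(.0425,.028)],t,60))
E
```

```text
time_s: 14.55
eef_pos: [0.4748, -0.1931, 0.2241]
orientation: [1.0, -0.002, 0.001, 0.0]
force: [-0.9, 0.5, -0.6]
grip_width: 0.0854
grasp_force: 0.0
[ 0.47480393 -0.19309409  0.22405399] [-0.8759183   0.48857748 -0.60832324]
pl (array([ 0.47511757, -0.19315401]), np.float64(0.09306554260682698))
deck (array([ 0.47488499, -0.19302049]), np.float64(0.0801521296573926))
deck (array([ 0.47435512, -0.19331852]), np.float64(0.08800847055848793))
```

```bash
python3 -m crank '{"jaw":[0.5,0,0,0,0,0,0,0],"offset":[[0,0,0],[0,0,0],[0,0,0],[0,0,0],[0,0,0],[0,0,4],[0,0,8.5],[0,0,8.5]],"yaw":[0,0,0,0,0,0,0,0]}'; python3 -m crank '{"jaw":[0,0,0,0,0,0],"offset":[[0,0,0.4],[0,0,0.9],[0,0,1.3],[0,0,1.7],[0,0,2.0],[0,0,2.4]],"yaw":[0,0,0,0,0,0]}'
```

```text
time_s: 15.4
eef_pos: [0.472, -0.1916, 0.1345]
orientation: [1.0, -0.002, -0.003, -0.002]
force: [-0.7, -0.7, 1.1]
grip_width: 0.0002
grasp_force: 0.0
time_s: 16.0
eef_pos: [0.4755, -0.1935, 0.1155]
orientation: [1.0, -0.002, 0.001, 0.001]
force: [-0.0, 0.7, 12.5]
grip_width: -0.0002
grasp_force: 5.9
```

```bash
python3 -m crank '{"jaw":[0,0,0,0,0],"offset":[[0,0,0.1],[0,0,0.3],[0,0,0.3],[0,0,0.3],[0,0,0.3]],"yaw":[0,0,0,0,0]}'; python3 -c "
from cell import robot;print(robot.state()['force'])"
```

```text
time_s: 16.5
eef_pos: [0.476, -0.1938, 0.1145]
orientation: [1.0, -0.002, 0.002, 0.001]
force: [-7.7, 3.8, 50.6]
grip_width: -0.0004
grasp_force: 25.1
[-7.65837737  3.76159269 50.64854681]
```

```bash
python3 -m crank '{"jaw":[0,0,0,0,0,0,0.5,1,1,1],"offset":[[0,0,-0.3],[0,0,-0.7],[0,0,-1.1],[0,0,-1.6],[0,0,-5],[0,0,-9],[0,0,-11],[0,0,-11],[0,0,-11],[0,0,-11]],"yaw":[0,0,0,0,0,0,0,0,0,0]}'; python3 - <<'E'
from h import *
st,im,c=snap('wrist','w9');print(st['eef_pos'],st['grip_width'])
h=cv2.cvtColor(im,cv2.COLOR_BGR2HSV)
m=cv2.inRange(h,(105,120,50),(125,255,255));b=cv2.merge([m]*3)
for z in(.127,.115):print('pl',z,fitdisc(b,c,(.4745,-.193),[(.013,z),(.013,z-.01)],100,40))
for t in(150,170):print('deck',fitdisc(im,c,(.4745,-.193),[(.0425,.03),(.0425,.028)],t,60))
E
```

```text
time_s: 17.5
eef_pos: [0.474, -0.1927, 0.2206]
orientation: [1.0, -0.002, -0.001, -0.0]
force: [-0.7, 0.8, -1.0]
grip_width: 0.0584
grasp_force: 0.0
[ 0.47404148 -0.19269258  0.22064626] 0.058361892150487094
pl 0.127 (array([ 0.47503709, -0.19341113]), np.float64(0.10175889486788214))
pl 0.115 (array([ 0.47146013, -0.19360135]), np.float64(0.03690133472912849))
deck (array([ 0.47454254, -0.1933601 ]), np.float64(0.08391003460207613))
deck (array([ 0.47433835, -0.19340768]), np.float64(0.08977351781711373))
```

```bash
python3 -m crank '{"jaw":[1,1,1,1,1,1,1,1,1,1],"offset":[[0,0,0],[0,0,0],[0,0,2],[0.05,0.05,5],[0.05,0.05,9],[0.05,0.05,12],[0.05,0.05,14.5],[0.05,0.05,14.5],[0.05,0.05,14.5],[0.05,0.05,14.5]],"yaw":[0,0,0,0,0,0,0,0,0,0]}'; python3 -m crank '{"jaw":[0.8,0.65,0.55,0.5,0.45,0.4,0.35,0.3,0.3,0.3],"offset":[[0,0,0],[0,0,0],[0,0,0],[0,0,0],[0,0,0],[0,0,0],[0,0,0],[0,0,0],[0,0,0],[0,0,0]],"yaw":[0,0,0,0,0,0,0,0,0,0]}' 60
```

```text
time_s: 18.55
eef_pos: [0.4757, -0.1938, 0.0776]
orientation: [1.0, -0.002, 0.001, 0.0]
force: [0.3, -0.0, 0.2]
grip_width: 0.0854
grasp_force: 0.0
time_s: 19.55
eef_pos: [0.4751, -0.1933, 0.0767]
orientation: [1.0, -0.002, 0.0, -0.0]
force: [-0.1, 2.8, 7.5]
grip_width: 0.0341
grasp_force: 58.8
```

```bash
python3 -m crank '{"jaw":[0.3,0.3,0.3,0.3,0.3,0.3,0.3,0.3],"offset":[[0,0,-0.4],[0,0,-0.8],[0,0,-1.2],[0,0,-1.6],[0,0,-3],[0,0,-6],[0,0,-8.5],[0,0,-8.5]],"yaw":[0,0,0,0,0,0,0,0]}'; python3 - <<'E'
from h import *
s=robot.state();print(totool(s,np.array([.4912,.1625,s['eef_pos'][2]])-s['eef_pos']))
E
```

```text
time_s: 20.35
eef_pos: [0.4765, -0.1942, 0.1643]
orientation: [1.0, -0.002, 0.002, 0.001]
force: [0.5, -0.7, -5.6]
grip_width: 0.0345
grasp_force: 61.0
[  1.33662832 -35.67701171  -0.0798169 ]
```

```bash
python3 -m crank '{"jaw":[0.3,0.3,0.3,0.3,0.3,0.3,0.3,0.3,0.3,0.3],"offset":[[0,-1.5,0],[0,-5,0],[0,-9,0],[0.5,-13,0],[1.3,-17,0],[1.3,-21,0],[1.3,-25,0],[1.3,-29,0],[1.3,-33,0],[1.3,-35.6,0]],"yaw":[0,0,0,0,0,0,0,0,0,0]}'; python3 -m crank '{"jaw":[0.3,0.3,0.3,0.3,0.3],"offset":[[0,0,1],[0,0,3],[0,0,4],[0,0,5],[0,0,5]],"yaw":[0,0,0,0,0]}'; python3 - <<'E'
from h import *
st,im,c=snap('wrist','w10');p=st['eef_pos'];print(p,totool(st,np.array([.4912,.1621,.0805])-p))
E
```

```text
time_s: 21.35
eef_pos: [0.488, 0.1653, 0.1602]
orientation: [1.0, -0.001, -0.001, -0.0]
force: [0.1, -0.4, -4.3]
grip_width: 0.0341
grasp_force: 61.2
time_s: 21.85
eef_pos: [0.4886, 0.162, 0.1101]
orientation: [1.0, -0.002, -0.001, 0.0]
force: [0.3, 0.8, -4.0]
grip_width: 0.0343
grasp_force: 61.2
[0.48858121 0.16200912 0.11005928] [ 0.2691374  -0.01179196  2.95526649]
```

```bash
python3 -m crank '{"jaw":[0.3,0.3,0.3,0.3,0.3],"offset":[[0.2,0,0.5],[0.2,0,1],[0.2,0,2],[0.2,0,2.6],[0.2,0,2.6]],"yaw":[0,0,0,0,0]}'; python3 -m crank '{"jaw":[0.3,0.3,0.3,0.3],"offset":[[0,0,0.2],[0,0,0.35],[0,0,0.5],[0,0,0.5]],"yaw":[0,0,0,0]}'
```

```text
time_s: 22.4
eef_pos: [0.4908, 0.1623, 0.0844]
orientation: [1.0, -0.002, -0.001, 0.0]
force: [0.4, -0.7, -4.2]
grip_width: 0.0343
grasp_force: 61.3
time_s: 22.8
eef_pos: [0.4917, 0.1626, 0.0808]
orientation: [1.0, -0.002, 0.0, -0.0]
force: [-1.2, 0.6, 0.7]
grip_width: 0.0339
grasp_force: 61.9
```

```bash
python3 -m crank '{"jaw":[0.3,0.5,0.7,1,1,1,1,1,1,1],"offset":[[0,0,0.1],[0,0,0.1],[0,0,0.1],[0,0,0.1],[0,0,0.1],[0,0,-3],[0,0,-7],[0,0,-11],[0,0,-15],[0,0,-15]],"yaw":[0,0,0,0,0,0,0,0,0,0]}';  python3 -m crank '{"jaw":[1,1,1],"offset":[[0,0,-3],[0,0,-4],[0,0,-4]],"yaw":[0,0,0]}'; python3 - <<'E'
from h import *
st,im,c=snap('wrist','w11');p=st['eef_pos'];print(p,totool(st,np.array([.4497,-.0794,.20])-p))
h=cv2.cvtColor(im,cv2.COLOR_BGR2HSV)
b=cv2.merge([cv2.inRange(h,(105,120,50),(125,255,255))]*3)
print('pl',fitdisc(b,c,(.491,.162),[(.013,.131),(.013,.121)],100,25))
for t in(150,170):print('deck',fitdisc(im,c,(.491,.162),[(.0425,.034),(.0425,.032)],t,45))
for t in(65,70):print('store',fitdisc(im,c,(.491,.162),[(.054,.014),(.054,0)],t,55))
for t in(70,80):print('lid',fitdisc(im,c,(.4497,-.0794),[(.031,.011),(.031,0)],t,32),'dish',fitdisc(im,c,(.4741,-.1927),[(.026,.014),(.026,0)],t,32))
E
```

```text
time_s: 23.8
eef_pos: [0.4937, 0.163, 0.2353]
orientation: [1.0, -0.002, 0.004, -0.001]
force: [1.5, -0.0, -0.8]
grip_width: 0.0854
grasp_force: 0.0
time_s: 24.1
eef_pos: [0.4921, 0.1626, 0.2712]
orientation: [1.0, -0.002, 0.001, -0.0]
force: [0.1, -0.1, -0.8]
grip_width: 0.0855
grasp_force: 0.0
[0.4920657  0.16260409 0.27117561] [-4.15764001 24.22042286  7.09599455]
pl (array([0.49169256, 0.16243589]), np.float64(0.10762835636445345))
deck (array([0.49168349, 0.1620453 ]), np.float64(0.07080515804371756))
deck (array([0.49099117, 0.16253384]), np.float64(0.13261126427727454))
store (array([0.51192502, 0.16696161]), np.float64(0.36842361021122194))
store (array([0.4908696 , 0.16191209]), np.float64(0.01683604022677121))
lid (array([ 0.44969816, -0.07950388]), np.float64(0.024054715734659782)) dish (array([ 0.47398126, -0.1928447 ]), np.float64(0.031126482213438722))
lid (array([ 0.44971159, -0.07973951]), np.float64(0.0232212666145426)) dish (array([ 0.47420607, -0.19313843]), np.float64(0.031977802037845726))
```

Dispenser stored. Now the lid.

```bash
python3 -m crank '{"jaw":[1,1,1,1,1,1,1,1,1,1],"offset":[[0,2,0],[-1,7,0],[-2,12,0],[-3,17,0],[-4.1,22,2],[-4.1,24.2,6],[-4.1,24.2,10],[-4.1,24.2,15],[-4.1,24.2,18],[-4.1,24.2,18]],"yaw":[0,0,0,0,0,0,0,0,0,0]}'; python3 -m crank '{"jaw":[1,1],"offset":[[0,0,0],[0,0,0]],"yaw":[0,0]}'; python3 - <<'E'
from h import *
st,im,c=snap('wrist','w12');p=st['eef_pos']
for t in(75,80,90):
  l=fitdisc(im,c,(.4497,-.0794),[(.031,.011),(.031,0)],t,80);print('lid',l)
print('dish',[fitdisc(im,c,(.4741,-.1927),[(.026,.014),(.026,0)],t,45) for t in(75,85)])
print(p,totool(st,np.array([.4497,-.0795,-.001])-p))
E
```

```text
time_s: 25.15
eef_pos: [0.4464, -0.0786, 0.0865]
orientation: [1.0, -0.002, -0.004, -0.001]
force: [-0.4, 0.4, -0.2]
grip_width: 0.0857
grasp_force: 0.0
time_s: 25.35
eef_pos: [0.4502, -0.0795, 0.0916]
orientation: [1.0, -0.002, 0.001, 0.0]
force: [0.2, 0.0, 0.7]
grip_width: 0.0855
grasp_force: 0.0
lid (array([ 0.4827799 , -0.06496014]), np.float64(0.8004436262675036))
lid (array([ 0.4827799 , -0.06496014]), np.float64(0.7975600048983591))
lid (array([ 0.4827799 , -0.06496014]), np.float64(0.7719408167019222))
dish [(array([ 0.48239147, -0.19894989]), np.float64(0.5014274691358025)), (array([ 0.48239147, -0.19894989]), np.float64(0.5014274691358025))]
[ 0.45018363 -0.07950057  0.09159703] [-6.34474689e-02 -4.66886785e-03  9.25961040e+00]
```

```bash
python3 -m crank '{"jaw":[1,1,1,1,1,1],"offset":[[0,0,3],[0,0,6],[0,0,8],[0,0,9],[0,0,9.1],[0,0,9.1]],"yaw":[0,0,0,0,0,0]}'; python3 -m crank '{"jaw":[0.9,0.8,0.75,0.7,0.65,0.6,0.6,0.6,0.6],"offset":[[0,0,0],[0,0,0],[0,0,0],[0,0,0],[0,0,0],[0,0,0],[0,0,0],[0,0,0],[0,0,0]],"yaw":[0,0,0,0,0,0,0,0,0]}' 25
```

```text
time_s: 26.0
eef_pos: [0.4501, -0.0795, 0.0003]
orientation: [1.0, -0.002, 0.001, 0.0]
force: [0.3, -0.0, 0.3]
grip_width: 0.0853
grasp_force: 0.0
time_s: 26.9
eef_pos: [0.4499, -0.0795, 0.0003]
orientation: [1.0, -0.002, 0.001, 0.0]
force: [-1.6, 1.3, 19.9]
grip_width: 0.0608
grasp_force: 22.3
```

```bash
python3 -m crank '{"jaw":[0.6,0.6,0.6,0.6,0.6,0.6],"offset":[[0,0,-0.3],[0,0,-0.8],[0,0,-2],[0,0,-4],[0,0,-5],[0,0,-5]],"yaw":[0,0,0,0,0,0]}'; python3 - <<'E'
from h import *
st,im,c=snap('wrist','w13');p=st['eef_pos'];print(p,totool(st,np.array([.4741,-.1929,.05])-p))
for q,r,z in((p[:2],.031,p[2]+.011),(p[:2],.031,p[2]),((.4741,-.1928),.026,.014)):
  cv2.polylines(im,[np.round(w2pix(c,circ((*q,z),r))).astype(int)],True,(0,0,255))
cv2.imwrite('pics/w13o.png',im)
E
```

```text
time_s: 27.5
eef_pos: [0.4502, -0.0796, 0.0505]
orientation: [1.0, -0.002, 0.001, 0.0]
force: [-0.8, 0.4, -1.1]
grip_width: 0.0601
grasp_force: 27.2
[ 0.45018385 -0.07958891  0.05054975] [ 2.43548776 11.3216863   0.06858021]
```

View pics/w13o.png

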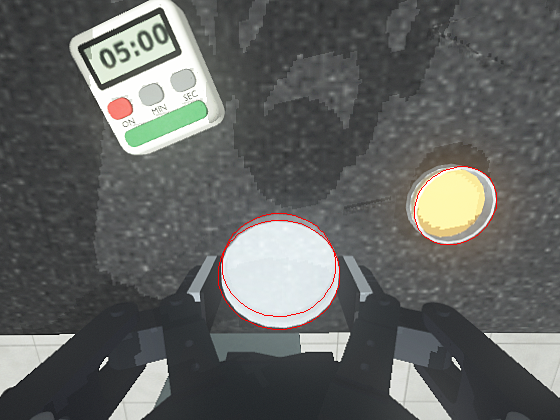

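The lid is gripped level at (279,270) and its outline matches the prediction. The dish rim at (455,205) matches the predicted circle too.

```bash
python3 -m crank '{"jaw":[0.6,0.6,0.6,0.6,0.6,0.6],"offset":[[1,3,0],[2,7,0],[2.4,11.3,0],[2.4,11.3,1],[2.4,11.3,2],[2.4,11.3,2]],"yaw":[0,0,0,0,0,0]}';python3 -m crank '{"jaw":[0.6,0.6],"offset":[[0,0,0],[0,0,0]],"yaw":[0,0]}'
```

```text
time_s: 28.15
eef_pos: [0.4717, -0.1913, 0.0276]
orientation: [1.0, -0.002, -0.002, -0.001]
force: [-1.3, -1.0, -0.1]
grip_width: 0.0603
grasp_force: 27.2
time_s: 28.35
eef_pos: [0.473, -0.1917, 0.0295]
orientation: [1.0, -0.001, -0.0, -0.0]
force: [0.4, -0.4, 0.2]
grip_width: 0.0602
grasp_force: 27.2
```

```bash
python3 -m crank '{"jaw":[0.6,0.6,0.6,0.6,0.6,0.6],"offset":[[0.1,0.1,0],[0.1,0.1,0.5],[0.1,0.1,1],[0.1,0.1,1.5],[0.1,0.1,1.9],[0.1,0.1,1.9]],"yaw":[0,0,0,0,0,0]}';python3 -m crank '{"jaw":[0.6,0.6,0.6],"offset":[[0,0,0.2],[0,0,0.4],[0,0,0.4]],"yaw":[0,0,0]}'
```

```text
time_s: 28.95
eef_pos: [0.4737, -0.1933, 0.0097]
orientation: [1.0, -0.002, -0.0, -0.0]
force: [-0.0, 0.4, 0.7]
grip_width: 0.0602
grasp_force: 27.2
time_s: 29.25
eef_pos: [0.474, -0.1934, 0.0063]
orientation: [1.0, -0.002, -0.0, -0.0]
force: [0.1, 0.2, -0.4]
grip_width: 0.0603
grasp_force: 27.2
```

```bash
python3 -m crank '{"jaw":[0.6,0.6,0.6],"offset":[[0,0,0.1],[0,0,0.2],[0,0,0.2]],"yaw":[0,0,0]}'
```

```text
time_s: 29.55
eef_pos: [0.4742, -0.1935, 0.0053]
orientation: [1.0, -0.002, 0.0, 0.0]
force: [-4.3, 3.2, 23.0]
grip_width: 0.0599
grasp_force: 29.9
```

Seated at the expected height. I release and check.

```bash
python3 -m crank '{"jaw":[0.7,0.8,0.9,1,1,1,1,1,1,1],"offset":[[0,0,-0.1],[0,0,-0.1],[0,0,-0.1],[0,0,-0.1],[0,0,-2],[0,0,-6],[0,0,-11],[0,0,-16],[0,0,-20],[0,0,-20]],"yaw":[0,0,0,0,0,0,0,0,0,0]}';python3 -m crank '{"jaw":[1,1,1],"offset":[[0,0,0],[0,0,0],[0,0,0]],"yaw":[0,0,0]}'; python3 - <<'E'
from h import *
st,im,c=snap('wrist','w14');print(st['eef_pos'])
for t in(80,95):print('lid',fitdisc(im,c,(.4741,-.193),[(.031,.016),(.031,.005)],t))
cv2.imwrite('pics/w14c.png',cv2.resize(im[110:270,180:380],None,fx=3.5,fy=3.5,interpolation=2))
E
```

```text
time_s: 30.55
eef_pos: [0.4762, -0.1946, 0.2095]
orientation: [1.0, -0.002, 0.004, 0.002]
force: [1.0, 0.1, -0.4]
grip_width: 0.0855
grasp_force: 0.0
time_s: 30.85
eef_pos: [0.4734, -0.1931, 0.2031]
orientation: [1.0, -0.002, -0.001, -0.001]
force: [0.2, -0.4, -0.5]
grip_width: 0.0853
grasp_force: 0.0
[ 0.47340721 -0.1931272   0.20312235]
lid (array([ 0.47394315, -0.19389289]), np.float64(0.018080629084062494))
lid (array([ 0.47375884, -0.19387891]), np.float64(0.026610254411846612))
```

View pics/w14c.png

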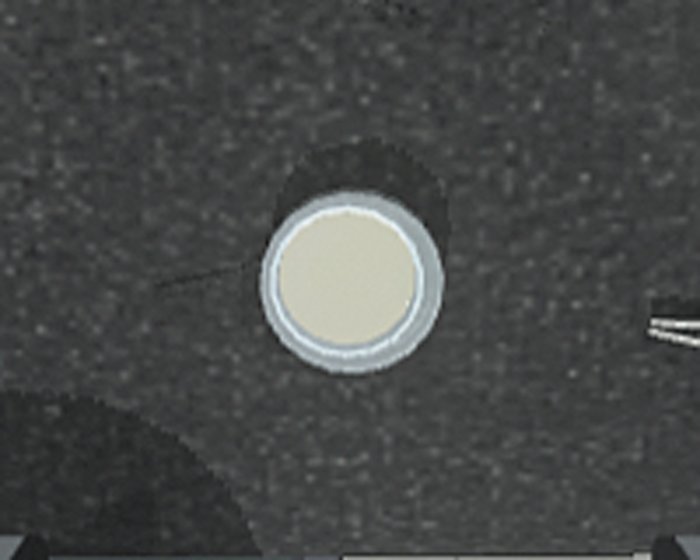

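The lid sits on the dish at (352,283), concentric to about 1–2 mm. The fit with its seated profile is good (1.8% mismatch).

```bash
python3 -c "
from cell import robot;print(robot.hand_in())"
```

```text
the job is handed in; nothing more can be done
None
```

The job is handed in at about 31 s of the 72 s allowed (no verdict came back): plunger pressed to its stop over the open dish and released, dispenser back in its base, lid back on the dish, and no bystander touched as far as I could see.

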